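# Bay up the parts boxes and drop the keeper bar

### The arm

A 6-joint arm with a two-finger parallel gripper is mounted at the origin on the work surface. World frame = base frame: x ahead of the robot, y to its left, z up, the work surface at z = 0. Lengths are in m, angles in rad, forces in N, time in s.
With the tool pointing down it reaches from about 0.375 to 0.975 m from the base axis. Payload 3.8 kg.
Tool frame: the origin (TCP) lies between the finger pads; the fingertips stand 25 mm ahead of it and the grasp point (between the pads) lies 6 mm ahead of it; z points along the fingers, y is the line along which they close (so a half turn about z gives the same grasp; the last joint's range is limited). The gripper opens to 85 mm and grips with 20 to 120 N. Pads are 22 mm wide; open, the fingers measure 114 mm over their backs; the gripper's body (76 mm by 85 mm) begins 54 mm behind the grasp point. The pads swing forward as they close: fully open they stand 13 mm farther back than shut.
Start: joints at [-1.268, 0.264, 1.604, -0, 1.274, -0.037], TCP at [0.225, -0.636, 0.256] pointing down, gripper open.
Joint ranges: [-2.63, 2.63], [-0.94, 2.18], [0.31, 2.57], [-1.31, 4.45], [0, 2.66], [-2.55, 2.55]. Speed limits (rad/s): [2.57, 2.57, 3.14, 3.14, 3.14, 3.14].

### API

Orientations are given as a rotation vector (axis times angle).
In Python, from plant import robot gives the robot as it stands. Calls block until the motion is done:
- robot.movep(position, orientation): joint-space move of the TCP to a pose.
- robot.move_linear(position, frame=None, feed=0.15): straight line of the TCP; frame=None keeps the orientation; feed is the mean speed in m/s.
- robot.move_joints(angles): joint-space move.
- robot.open_gripper() and robot.grasp(f_grip=None): open the fingers fully, or close them until they stop; f_grip is the grip in N (None keeps the last).
- robot.sleep(seconds).
- robot.solve_ik(position, orientation): joint angles nearest the present ones, or None.
- robot.state(): the state.
- robot.camera(name): name is "scene" or "top" or "wrist"; returns a dict with "img" (384x512x3 uint8, blue, green, red), "fx", "fy", "cx", "cy" (pixels), "R" (3x3) and "t" (3): a world point X has camera coordinates R X + t; the wrist camera has in their place "T_tool_cam" (4x4, takes a point from camera to tool coordinates, whose origin is the TCP and whose axes are the flange's). Camera axes: x right, y down, z forward; pixel columns grow to the right and rows downward; lengths in m; the calibration is good to about 2 mm. A picture is of the moment at which its call begins: read the wrist's pose just before it. There is no depth.
A pose or a line that the arm cannot do raises robot.Unreachable and nothing moves.
- robot.sign_off(): hands the job in; it is judged then, once.
The state is a dict: "time": time; "joint_pos": joint angles; "qd": joint speeds; "effort": joint torques, N m; "position": TCP position; "orientation": TCP orientation; "ft_force": force on the tool from outside, world axes, zero at the start; "torque": the same for the moment, N m; "opening": opening from 0.0 (shut) to 1.0 (fully open); "finger_force": force on a finger pad.
Only numpy, scipy, OpenCV 4.12 (cv2) and the standard library are available. Lean on these libraries where they do the work, as an engineer would, in place of code of your own. Each camera call takes 0.05 s, during which the arm holds its last target. There are 200 camera calls.

### The job

The cart is about to be rolled away: put each of the three open plastic boxes into its own bay of the grey rack - the bay with as many dots on its label as on the card in the box, which is also the bay it fits - and push it fully home against the back. Then swing the rack's keeper bar over to the front and down across the mouths until it is fully down. Leave the other things on the cart where they are.

Things in the scene. Friction and masses are not known exactly. Their poses are not given: they have to be found in the camera images.
- box_small: the small box: an open-topped white plastic box, 72 mm (its x) by 52 mm (its y), 40 mm tall, walls and floor 3.5 mm thick, about 0.2 kg; a paper card on its inner floor carries one dot. Origin: centre of its underside. It may go in either way round.
- box_medium: the medium box: an open-topped white plastic box, 72 mm (its x) by 66 mm (its y), 40 mm tall, walls and floor 3.5 mm thick, about 0.2 kg; a paper card on its inner floor carries two dots. Origin: centre of its underside. It may go in either way round.
- box_large: the large box: an open-topped white plastic box, 72 mm (its x) by 80 mm (its y), 40 mm tall, walls and floor 3.5 mm thick, about 0.2 kg; a paper card on its inner floor carries three dots. Origin: centre of its underside. It may go in either way round.
- bay_small: the bay of the small box: one of three grey metal bays of the rack, in any order, 92 mm apart; 58 mm clear width, 76 mm deep, side walls 30 mm tall, open above and at its mouth, no floor of its own; a ledge behind it, 27 mm deep, 44 mm tall, has a paper label with one dot. Origin: on the cart top, mid-mouth; +x points into the bay, y across it.
- seat_small (a point): where the origin of the small box lies when the box is fully home against the back of its bay (40 mm in from the mouth); axes as the bay's
- bay_medium: the bay of the medium box: one of three grey metal bays of the rack, in any order, 92 mm apart; 72 mm clear width, 76 mm deep, side walls 30 mm tall, open above and at its mouth, no floor of its own; a ledge behind it, 27 mm deep, 44 mm tall, has a paper label with two dots. Origin: on the cart top, mid-mouth; +x points into the bay, y across it.
- seat_medium (a point): where the origin of the medium box lies when the box is fully home against the back of its bay (40 mm in from the mouth); axes as the bay's
- bay_large: the bay of the large box: one of three grey metal bays of the rack, in any order, 92 mm apart; 86 mm clear width, 76 mm deep, side walls 30 mm tall, open above and at its mouth, no floor of its own; a ledge behind it, 27 mm deep, 44 mm tall, has a paper label with three dots. Origin: on the cart top, mid-mouth; +x points into the bay, y across it.
- seat_large (a point): where the origin of the large box lies when the box is fully home against the back of its bay (40 mm in from the mouth); axes as the bay's
- keeper_hinge (a point): middle of the hinge axis of the keeper bar, at the back of the rack, 85 mm in from the mouths and 45 mm above the cart top; axes as the rack's, hinge axis along its y
- keeper_mid (a point): middle of the keeper's crossbar: a rod along the rack's y, black rubber sleeve 11 mm thick, 120 mm long, 104 mm from the hinge axis, on two 8 mm arms outside the rack's sides (296 mm apart). Open, it leans away over the back, 118 mm above the cart top; down, it lies 16 mm in front of the mouths, 22 mm above the cart top. Its axes turn with it.
- keeper (a joint): angle of the keeper bar, rad: 0 leaning 45 degrees back (open), 0.785 upright, 2.58 fully down across the mouths (its stop). A stiff hinge (about 2 N at the crossbar) lets it stay where it is left.
- acrylic_block: clear acrylic block 35 x 50 x 30 mm tall; bystander, leave it alone. Origin: centre of its underside.
- remote: black remote control 50 x 100 x 18 mm; bystander, leave it alone. Origin: centre of its underside.
- planter: empty white ceramic planter pot, rim radius 60 mm, 100 mm tall; bystander, leave it alone. Origin: centre of its underside.
- tape_gun: yellow tape gun body lying on its side, about 160 x 110 mm, 50 mm tall; bystander, leave it alone. Origin: centre of its underside.
- tape_roll: cardboard ring 90 mm across, 48 mm tall; bystander, leave it alone. Origin: centre of its underside.
- mug: blue mug, radius 40 mm, 90 mm tall, handle on its +y side; bystander, leave it alone. Origin: centre of its underside.

How it is judged:
By the outcome, as a careful person would: the job done as asked, in the order asked, and still so for the second after the job is handed in, with the robot touching nothing.
It also fails if it takes over 72 s, if anything falls off the work surface, if the arm or the gripper's body presses on something with over 40 N, if the wrist force passes 120 N, or if a joint passes its speed limit or range.

## Working session

There is one attempt and no reset: what is moved stays moved. The work goes in short steps, each a Python script; the robot and the scene stay as the last script left them, time stands still between calls to the robot, and variables do not carry over. Pictures are saved under pics/ and viewed, at most 12 in all, crops included, and the job is handed in when it is done.

```bash
ls; mkdir -p pics; python3 - <<'E'
from plant import robot
import cv2,numpy as np
for n in("scene","top"):
    c=robot.camera(n);cv2.imwrite(f"pics/{n}0.png",c["img"]);print(n,c["fx"],c["fy"],c["cx"],c["cy"],np.round(c["R"],3).tolist(),np.round(c["t"],3))
    np.savez(f"pics/{n}0.npz",**c)
c=robot.camera("wrist");print(c["T_tool_cam"],c["fx"],c["cx"],c["cy"]);print(robot.state())
E
```

```text
pics
scene 411.7885344454059 411.7885344454059 250.24888052478389 196.80665358491825 [[-0.805, 0.594, 0.012], [0.416, 0.577, -0.703], [-0.424, -0.56, -0.711]] [ 0.423 -0.129  1.804]
top 412.01021659492903 412.01021659492903 265.52533029865435 196.0541284975455 [[0.012, -1.0, -0.001], [-0.998, -0.012, -0.056], [0.056, 0.002, -0.998]] [-0.01   0.516  1.348]
[[-2.04354612e-04 -9.47960383e-01 -3.18388239e-01  8.22035973e-02]
 [ 9.99999928e-01 -9.14723574e-05 -3.69493631e-04  8.33837829e-04]
 [ 3.21141601e-04 -3.18388292e-01  9.47960333e-01 -1.17152205e-01]
 [ 0.00000000e+00  0.00000000e+00  0.00000000e+00  1.00000000e+00]] 277.7556938195462 252.5761876683277 185.20310982267895
{'time': 0.15, 'joint_pos': array([-1.26791644e+00,  2.64586916e-01,  1.60508765e+00, -2.03327605e-05,
        1.27369623e+00, -3.68800036e-02]), 'qd': array([-0.00036156, -0.00144993, -0.00323064, -0.00074762,  0.00107619,
        0.00024458]), 'effort': array([ 2.16141643e-04, -5.15906024e+01, -3.67960417e+01, -1.28171346e-04,
        8.01106158e-03, -1.37252343e-05]), 'position': array([ 0.22479661, -0.63590143,  0.25522863]), 'orientation': array([-3.09463352e+00, -5.30841995e-01,  4.00423403e-04]), 'ft_force': array([ 0.12789406, -0.30860657,  0.09278714]), 'torque': array([ 0.03811796, -0.01430331, -0.00357908]), 'finger_force': 0.0, 'opening': 0.9954399992239646}
```

View pics/top0.png

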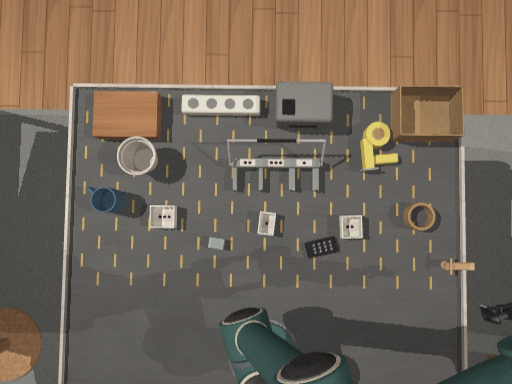

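View pics/scene0.png

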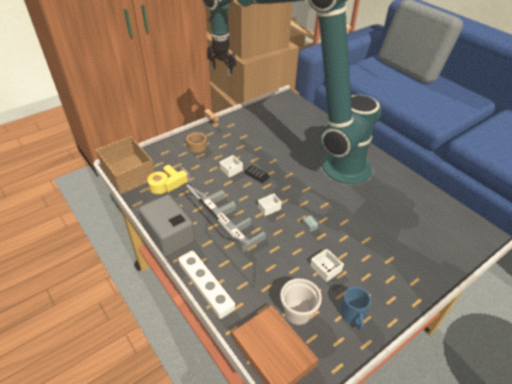

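```bash
cat > h.py <<'E'
from plant import robot
import cv2,numpy as np
from scipy.spatial.transform import Rotation as Ro
def rays(c,px):
    "camera centre and world ray directions"
    px=np.atleast_2d(px).astype(float)
    d=np.c_[(px[:,0]-c["cx"])/c["fx"],(px[:,1]-c["cy"])/c["fy"],np.ones(len(px))]
    return -c["R"].T@c["t"], d@c["R"]
def onz(c,px,z):
    o,d=rays(c,px); return o+d*((z-o[2])/d[:,2])[:,None]
def proj(c,X):
    p=np.atleast_2d(X)@c["R"].T+c["t"]; return np.c_[p[:,0]/p[:,2]*c["fx"]+c["cx"],p[:,1]/p[:,2]*c["fy"]+c["cy"]]
def wrist(name):
    s=robot.state();c=dict(robot.camera("wrist"))
    T=np.eye(4);T[:3,:3]=Ro.from_rotvec(s["orientation"]).as_matrix();T[:3,3]=s["position"]
    C=np.linalg.inv(T@c["T_tool_cam"]);c["R"]=C[:3,:3];c["t"]=C[:3,3]
    cv2.imwrite(f"pics/{name}.png",c["img"]);np.savez(f"pics/{name}.npz",**c);return c
def load(n): return dict(np.load(f"pics/{n}.npz"))
def down(yaw):
    "tool pointing down with tool x at angle yaw in the world"
    return (Ro.from_euler("z",yaw)*Ro.from_euler("x",np.pi)).as_rotvec()
E
python3 - <<'E'
from h import *
c=load("top0")
cv2.imwrite("pics/topcrop.png",cv2.resize(c["img"][120:260,140:380],None,fx=3.3,fy=3.3,interpolation=cv2.INTER_CUBIC))
for n,p in dict(L=(163,217),S=(267,223),M=(351,227)).items(): print(n,onz(c,p,.04).round(3))
for p in((234,185),(261,185),(291,185),(316,185)): print(onz(c,p,.03).round(3))
print(onz(c,[(248,162),(275,162),(302,162)],.044).round(3))
E
```

```text
L [[0.443 0.327 0.04 ]]
S [[ 0.428 -0.01   0.04 ]]
M [[ 0.418 -0.281  0.04 ]]
[[0.551 0.1   0.03 ]]
[[0.552 0.011 0.03 ]]
[[ 0.553 -0.087  0.03 ]]
[[ 0.554 -0.169  0.03 ]]
[[ 0.625  0.054  0.044]
 [ 0.626 -0.034  0.044]
 [ 0.627 -0.121  0.044]]
```

View pics/topcrop.png

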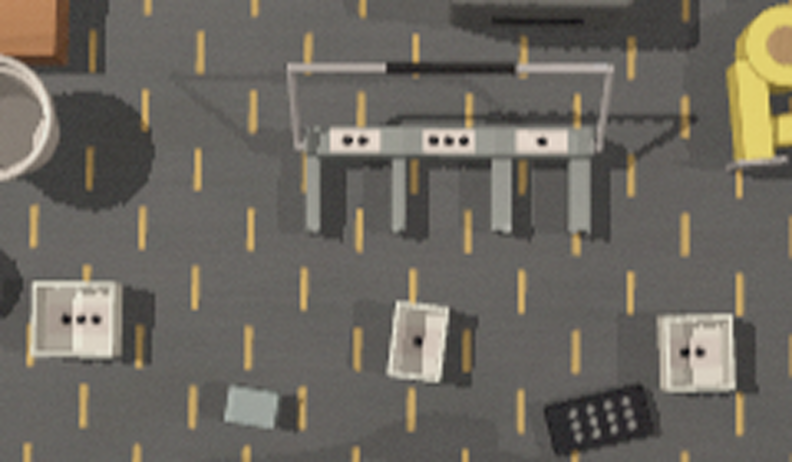

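```bash
python3 - <<'E'
from h import *
for y in(90,-90):
  for p in((.5,-.03,.3),(.407,.327,.035),(.392,-.01,.035),(.383,-.281,.035),(.55,.054,.035),(.55,-.121,.035),(.70,-.034,.12),(.535,-.03,.1)):
    q=robot.solve_ik(p,down(np.radians(y)));print(y,p,None if q is None else np.round(q,2))
robot.movep((.5,-.13,.28),down(np.pi/2)); print(robot.state()["time"])
wrist("rack")
E
```

```text
90 (0.5, -0.03, 0.3) [-0.11 -0.1   1.91 -0.    1.33 -0.11]
90 (0.407, 0.327, 0.035) [ 0.63  0.22  2.11 -0.    0.81  0.63]
90 (0.392, -0.01, 0.035) [-0.09 -0.01  2.37 -0.    0.77 -0.09]
90 (0.383, -0.281, 0.035) [-0.69  0.15  2.21  0.    0.79 -0.69]
90 (0.55, 0.054, 0.035) [ 0.05  0.27  2.05 -0.    0.82  0.05]
90 (0.55, -0.121, 0.035) [-0.26  0.29  2.02 -0.    0.83 -0.26]
90 (0.7, -0.034, 0.12) [-0.08  0.42  1.66 -0.    1.06 -0.08]
90 (0.535, -0.03, 0.1) [-0.1   0.15  2.05 -0.    0.94 -0.1 ]
-90 (0.5, -0.03, 0.3) None
-90 (0.407, 0.327, 0.035) [ 0.63  0.22  2.11  0.    0.81 -2.51]
-90 (0.392, -0.01, 0.035) None
-90 (0.383, -0.281, 0.035) [-0.69  0.15  2.21 -0.    0.79  2.46]
-90 (0.55, 0.054, 0.035) None
-90 (0.55, -0.121, 0.035) None
-90 (0.7, -0.034, 0.12) None
-90 (0.535, -0.03, 0.1) None
2.225
```

View pics/rack.png

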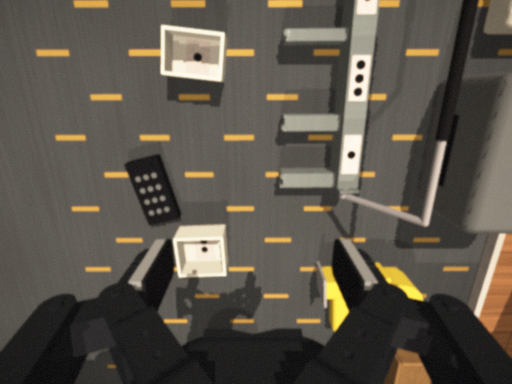

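```bash
python3 - <<'E'
from h import *
robot.movep((.5,-.06,.30),down(np.pi/2)); print(robot.state()["time"])
c=wrist("rack2")
im=c["img"];g=cv2.cvtColor(im,cv2.COLOR_BGR2HSV)
m=cv2.inRange(g,(0,0,170),(179,50,255))
for k in cv2.findContours(m,cv2.RETR_EXTERNAL,cv2.CHAIN_APPROX_SIMPLE)[0]:
    if 100<cv2.contourArea(k)<6000:
        r=cv2.minAreaRect(k);print(np.round(r[0]),np.round(r[1]),round(r[2]),onz(c,r[0],.044).round(4),np.ptp(onz(c,cv2.boxPoints(r),.044),axis=0).round(3))
cv2.imwrite("pics/rack2c.png",cv2.resize(im[0:300,100:500],None,fx=2,fy=2,interpolation=cv2.INTER_CUBIC))
E
```

```text
2.6667
[471. 289.] [ 5. 32.] 17 [[ 0.8567 -0.2814  0.044 ]] [0.008 0.062 0.   ]
[204. 274.] [36. 47.] 90 [[ 0.4232 -0.2531  0.044 ]] [0.079 0.068 0.   ]
[296. 220.] [ 8. 34.] 90 [[ 0.5655 -0.1585  0.044 ]] [0.051 0.013 0.   ]
[409. 236.] [ 5. 69.] 11 [[ 0.7386 -0.1859  0.044 ]] [0.008 0.116 0.   ]
[340. 201.] [17. 42.] 6 [[ 0.6273 -0.1274  0.044 ]] [0.026 0.068 0.   ]
[298. 172.] [11. 36.] 90 [[ 0.5645 -0.0839  0.044 ]] [0.051 0.016 0.   ]
[346. 142.] [18. 58.] 6 [[ 0.6266 -0.0424  0.044 ]] [0.026 0.08  0.   ]
[300.  96.] [ 7. 36.] 90 [[0.5618 0.0159 0.044 ]] [0.047 0.009 0.   ]
[198. 113.] [58. 42.] 6 [[ 0.4295 -0.0052  0.044 ]] [0.084 0.061 0.   ]
[353.  68.] [20. 66.] 5 [[0.6262 0.0495 0.044 ]] [0.026 0.077 0.   ]
[295.  25.] [ 8. 22.] 90 [[0.5514 0.0969 0.044 ]] [0.027 0.008 0.   ]
[496.  45.] [90. 31.] 90 [[0.7959 0.0757 0.044 ]] [0.065 0.099 0.   ]
[448.  43.] [ 6. 88.] 11 [[0.7371 0.0779 0.044 ]] [0.007 0.096 0.   ]
```

View pics/rack2c.png

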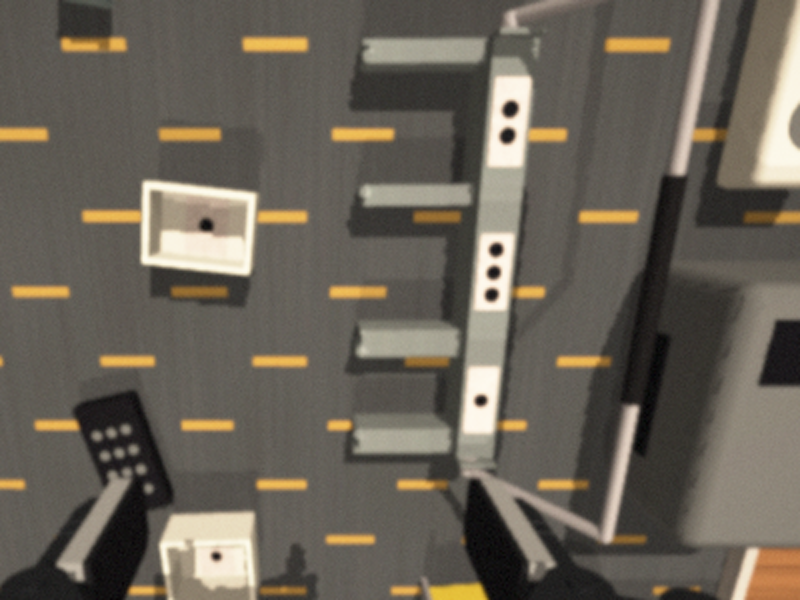

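```bash
python3 - <<'E'
from h import *
c=load("rack2");g=cv2.cvtColor(c["img"],cv2.COLOR_BGR2GRAY)
# dots inside label area
sub=cv2.resize(g,None,fx=4,fy=4,interpolation=cv2.INTER_CUBIC)
m=(sub<110).astype(np.uint8)
n,_,st,ce=cv2.connectedComponentsWithStats(m)
P=[]
for s,k in zip(st,ce):
    if 200<s[4]<1400 and 1300<k[0]<1500 and k[1]<900: 
        p=(k-1.5)/4;P.append(p);print(p.round(1),s[4],onz(c,p,.044).round(4))
t=load("top0");
# walls: grey level profile down columns crossing the walls, near mouth
for x in (290,310):
    col=sub[:,4*x:4*x+8].mean(1);d=np.gradient(cv2.GaussianBlur(col.reshape(-1,1),(1,9),0).ravel())
    e=[i for i in range(2,960) if abs(d[i])>3 and abs(d[i])==abs(d[max(0,i-8):i+9]).max()]
    print(x,[(round(i/4,1),'+' if d[i]>0 else '-',round(float(onz(c,(x,i/4),.03)[0,1]),4)) for i in e])
for y in(24,96,168,218): 
    row=sub[4*y:4*y+8,1080:1300].mean(0);i=np.argmax(np.gradient(cv2.GaussianBlur(row.reshape(1,-1),(9,1),0).ravel()));x=(1080+i)/4;print(y,x,onz(c,(x,y),.03).round(4),onz(c,(x,y),.0).round(4))
E
```

```text
[354.7  54.1] 681 [[0.6262 0.0654 0.044 ]]
[353.4  67.4] 626 [[0.6262 0.0504 0.044 ]]
[347.7 124.4] 479 [[ 0.6268 -0.0192  0.044 ]]
[346.5 135.9] 448 [[ 0.6268 -0.0343  0.044 ]]
[345.4 146.9] 431 [[ 0.627  -0.0492  0.044 ]]
[340.  199.8] 326 [[ 0.6275 -0.1264  0.044 ]]
290 [(19.2, '+', 0.1059), (31.8, '-', 0.0923), (55.5, '+', 0.0654), (64.2, '+', 0.0551), (70.2, '-', 0.048), (92.0, '+', 0.0213), (103.0, '-', 0.0074), (118.2, '+', -0.0126), (143.2, '+', -0.0467), (148.5, '-', -0.0542), (165.0, '+', -0.0781), (178.8, '-', -0.0988), (186.2, '+', -0.1104), (206.5, '+', -0.1427), (214.2, '+', -0.1555), (226.5, '-', -0.1763), (231.5, '+', -0.185)]
310 [(19.0, '+', 0.1062), (31.2, '-', 0.0929), (55.5, '+', 0.0654), (92.2, '+', 0.0211), (102.8, '-', 0.0077), (110.8, '-', -0.0026), (118.2, '+', -0.0125), (160.2, '+', -0.0711), (164.8, '+', -0.0777), (178.2, '-', -0.098), (183.0, '-', -0.1053), (186.5, '+', -0.1108), (207.0, '+', -0.1435), (214.5, '+', -0.1559), (226.8, '-', -0.1767), (231.5, '+', -0.1849)]
24 282.0 [[0.5372 0.1008 0.03  ]] [[0.54   0.1069 0.    ]]
96 279.75 [[0.5371 0.0163 0.03  ]] [[0.54   0.0159 0.    ]]
168 280.5 [[ 0.5414 -0.0826  0.03  ]] [[ 0.5445 -0.0907  0.    ]]
218 277.5 [[ 0.5394 -0.1618  0.03  ]] [[ 0.5424 -0.176   0.    ]]
```

```bash
cat >> h.py <<'E'
def look(name,x,y,dims,z=.15,yaw=np.pi/2):
    robot.movep((x,y-.082,z),down(yaw)); robot.sleep(.15)
    c=wrist(name);g=cv2.cvtColor(c["img"],cv2.COLOR_BGR2HSV)
    m=cv2.inRange(g,(0,0,135),(179,60,255))
    u=proj(c,(x,y,.04))[0]
    ks=[k for k in cv2.findContours(m,cv2.RETR_EXTERNAL,cv2.CHAIN_APPROX_NONE)[0] if cv2.contourArea(k)>1500]
    k=min(ks,key=lambda k:np.hypot(*(np.array(cv2.minAreaRect(k)[0])-u)))
    P=onz(c,k[:,0],.04)[:,:2]
    r=cv2.minAreaRect((P*1000).astype(np.float32))
    a=(r[2]+45)%90-45; d=r[1] if abs(r[2]-a)<45 else r[1][::-1]
    print(name,"centre",np.round(r[0],1),"dims x,y",np.round(d,1),"yaw deg",round(a,1),"want",dims,"t",robot.state()["time"])
    return np.array(r[0])/1000,np.radians(a)
E
python3 - <<'E'
from h import *
look("bS",.428,-.008,(72,52)); look("bM",.418,-.281,(72,66)); look("bL",.443,.327,(72,80))
cv2.imwrite("pics/three.png",np.hstack([cv2.resize(load(n)["img"],(265,200)) for n in("bS","bM","bL")]))
E
```

```text
bS centre [429.4  -6.7] dims x,y [74.2 53.9] yaw deg -6.4 want (72, 52) t 3.6333
bM centre [ 421.8 -282.6] dims x,y [73.8 67.7] yaw deg 2.3 want (72, 66) t 4.8917
bL centre [447.  332.8] dims x,y [74.  81.1] yaw deg 0.1 want (72, 80) t 7.2667
```

View pics/three.png

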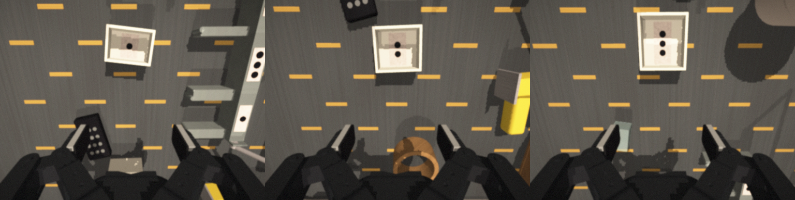

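```bash
cat >> h.py <<'E'
RY=.007; MOUTH=.5375
BAY=dict(S=-.1264,M=.0579,L=-.0342)
def rk(u,v,z):
    "rack point: u in from the mouths, v world y of the bay centre line"
    return np.array([MOUTH+u*np.cos(RY)-(v-.0579)*RY, v+u*np.sin(RY)-.0895*RY, z])
def F(): return np.round(robot.state()["ft_force"],1)
def put(n,b,a):
    w=b+np.array([np.cos(a),np.sin(a)])*-.03425
    robot.movep((*w,.11),down(np.pi/2+a)); robot.move_linear((*w,.033),feed=.12)
    robot.grasp(40); s=robot.state();print("grasp",s["opening"],s["finger_force"],F(),s["time"])
    robot.move_linear((*w,.12),feed=.2)
    v=BAY[n]; robot.movep(rk(-.078,v,.12),down(np.pi/2+RY)); robot.move_linear(rk(-.078,v,.036),feed=.15); print("pre",F()); wrist("pre"+n)
    for u in (-.06,-.045,-.02,-.005,.0,.0025,.005,.0075,.009,.0105):
        robot.move_linear(rk(u,v,.0345),feed=.08 if u<.001 else .03); f=F(); print(u,f)
        if np.hypot(*f[:2])>18: break
    print("t",robot.state()["time"])
E
python3 - <<'E'
from h import *
put("S",np.array([.4294,-.0067]),np.radians(-6.4))
wrist("insS")
E
```

```text
grasp 0.036143821707739984 40.248141288757324 [-0.3 -1.3  3.2] 9.775
pre [ 0.   0.5 -1.6]
-0.06 [ 0.1  0.5 -2.1]
-0.045 [ 0.1 -0.2 -2.1]
-0.02 [-0.1 -0.6 -1.9]
-0.005 [-0.2  0.7 -2.3]
0.0 [ 0.2  0.5 -2. ]
0.0025 [-0.1  0.  -1.5]
0.005 [-1.7 -1.1 -1.3]
0.0075 [-8.6 -0.8  2.8]
0.009 [-13.9  -1.3   3.7]
0.0105 [-18.5  -1.9   9.5]
t 14.7583
```

```bash
python3 - <<'E'
import cv2,numpy as np
cv2.imwrite("pics/s2.png",np.hstack([cv2.resize(cv2.imread(f"pics/{n}.png"),(400,300)) for n in("preS","insS")]))
E
```

```text
(no output)
```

View pics/s2.png

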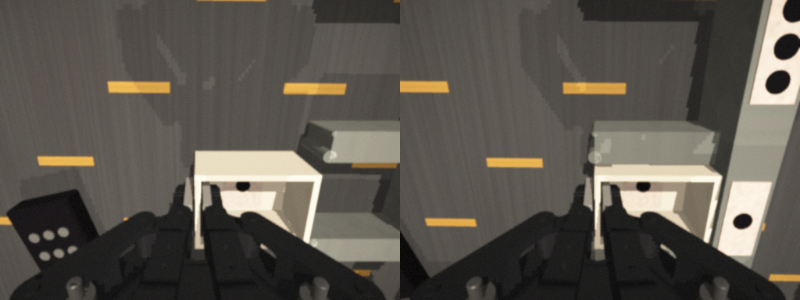

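```bash
cat >> h.py <<'E'
def rel():
    robot.open_gripper(); p=robot.state()["position"]; robot.move_linear((p[0],p[1],.12),feed=.2)
E
python3 - <<'E'
from h import *
rel()
put("M",np.array([.4218,-.2826]),np.radians(2.3)); 
E
```

```text
grasp 0.031166120559360442 40.27904748916626 [-0.8  0.1  2.3] 18.5583
pre [-0.   0.3 -2.4]
-0.06 [-0.8  0.  -1.9]
-0.045 [-0.3  0.3 -2.6]
-0.02 [ 0.2  0.2 -1.7]
-0.005 [-0.5  0.5 -1.9]
0.0 [-0.2  0.4 -1.7]
0.0025 [ 0.5  0.3 -1.7]
0.005 [-3.2 -0.2 -2. ]
0.0075 [-9.5  0.5  3.6]
0.009 [-13.3   0.4   5.7]
0.0105 [-16.7   0.    9.6]
t 24.2333
```

```bash
python3 - <<'E'
from h import *
rel()
put("L",np.array([.447,.3328]),np.radians(.1)); rel()
robot.movep((.5,-.06,.30),down(np.pi/2)); robot.sleep(.1)
c=wrist("after"); print(robot.state()["time"])
cv2.imwrite("pics/afterc.png",cv2.resize(c["img"][0:300,200:500],None,fx=2,fy=2,interpolation=cv2.INTER_CUBIC))
E
```

```text
grasp 0.034639832601244716 40.03996789455414 [-0.8 -0.   1.1] 28.2583
pre [ 0.6 -0.4 -1. ]
-0.06 [-0.6  0.1 -1.5]
-0.045 [ 0.3  0.  -1.9]
-0.02 [-0.6 -0.1 -2.4]
-0.005 [ 0.3 -0.6 -2.8]
0.0 [-0.1  0.2 -1.6]
0.0025 [ 0.1  0.4 -2.2]
0.005 [-2.4 -0.4 -2.3]
0.0075 [-8.8 -1.1  3.4]
0.009 [-12.8  -0.    5.2]
0.0105 [-18.1  -1.   10. ]
t 34.0083
36.275
```

View pics/afterc.png

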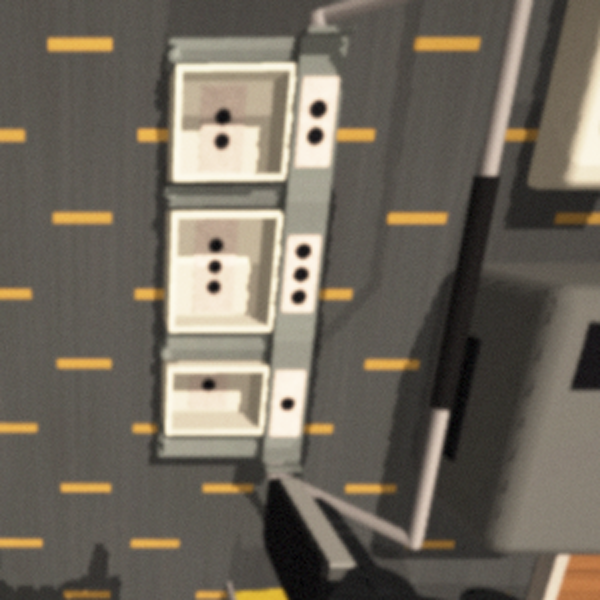

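```bash
python3 - <<'E'
from h import *
robot.grasp(20)
for n in "SLM":
    v=BAY[n]
    robot.movep(rk(-.04,v,.075),down(np.pi/2+RY)); robot.move_linear(rk(-.04,v,.042),feed=.2); robot.move_linear(rk(-.017,v,.042),feed=.1)
    for u in np.arange(-.014,.002,.002):
        robot.move_linear(rk(u,v,.042),feed=.06)
        if F()[0]<-12: break
    print(n,u,F(),robot.state()["time"]); robot.move_linear(rk(-.04,v,.042),feed=.2); robot.move_linear(rk(-.04,v,.075),feed=.25)
E
```

```text
S -0.006 [-15.2  -1.   12.1] 39.925
L -0.006 [-14.4  -0.9  11.4] 42.9333
M -0.006 [-15.2   1.2  11.6] 45.9417
```

```bash
python3 - <<'E'
from h import *
c=load("rack2")
print("sleeve ends",onz(c,[(437.5,88.5),(417.5,202.5)],.118).round(3))
print("expected bar x",rk(.1585,-.034,0))
b=onz(c,(442,260),0)[0];print("base",b)
for z in(.04,.06,.08,.1,.12,.14): print(z,onz(c,(467,260),z).round(3), onz(load("top0"),(305,123),z).round(3))
c=load("after");cv2.imwrite("pics/app.png",cv2.resize(load("top0")["img"][70:180,200:360],None,fx=5,fy=5,interpolation=cv2.INTER_CUBIC))
E
```

```text
sleeve ends [[ 0.689  0.025  0.118]
 [ 0.693 -0.1    0.118]]
expected bar x [ 0.69663942 -0.03351701  0.        ]
base [ 0.83192636 -0.25643771  0.        ]
0.04 [[ 0.84 -0.23  0.04]] [[ 0.756 -0.131  0.04 ]]
0.06 [[ 0.822 -0.216  0.06 ]] [[ 0.752 -0.129  0.06 ]]
0.08 [[ 0.804 -0.203  0.08 ]] [[ 0.747 -0.127  0.08 ]]
0.1 [[ 0.786 -0.19   0.1  ]] [[ 0.742 -0.125  0.1  ]]
0.12 [[ 0.768 -0.177  0.12 ]] [[ 0.737 -0.123  0.12 ]]
0.14 [[ 0.75  -0.163  0.14 ]] [[ 0.733 -0.121  0.14 ]]
```

View pics/app.png

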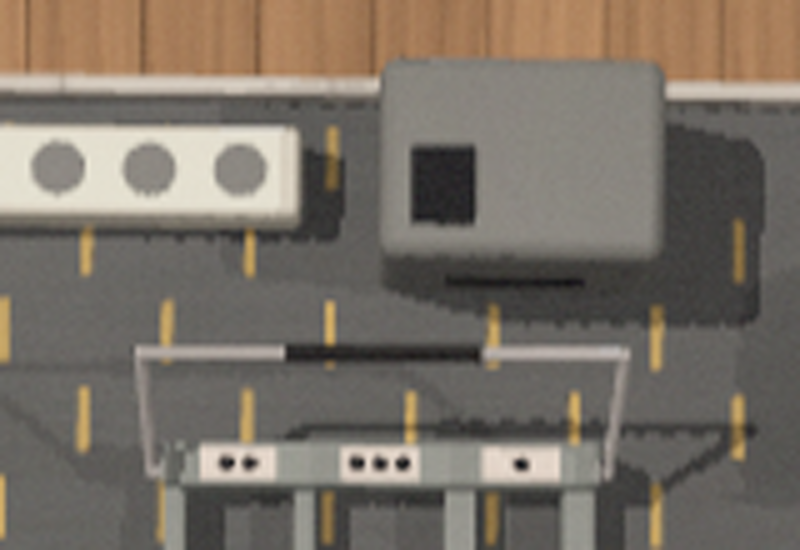

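```bash
python3 - <<'E'
from h import *
o=down(np.pi+RY)
rod=lambda f:(.085+.104*np.cos(np.radians(f)),.045+.104*np.sin(np.radians(f)))
p=robot.state()["position"]; robot.move_linear((p[0],p[1],.2),feed=.25)
def at(f,du,dz,v): u,z=rod(f); return rk(u+du,v,z+dz)
V=.012
robot.movep(at(45,.0225,.09,V),o); robot.move_linear(at(45,.0225,0,V),feed=.15); print("behind",F(),robot.state()["time"])
for f in range(60,151,15):
    robot.move_linear(at(f,.0155,.0,V),feed=.12); print(f,F())
robot.move_linear(at(150,.018,.06,V),feed=.2); print(robot.state()["time"])
robot.camera  # one look
c=wrist("kmid")
E
```

```text
behind [ 1.2  1.2 -0.7] 49.4083
60 [ 0.   0.5 -0. ]
75 [ 0.2 -1.1  0. ]
90 [-0.1 -0.  -0.1]
105 [0.1 0.  0.3]
120 [-0.4  0.3 -0. ]
135 [ 0.5 -0.  -0.2]
150 [ 0.3  0.3 -0. ]
52.5333
```

View pics/kmid.png

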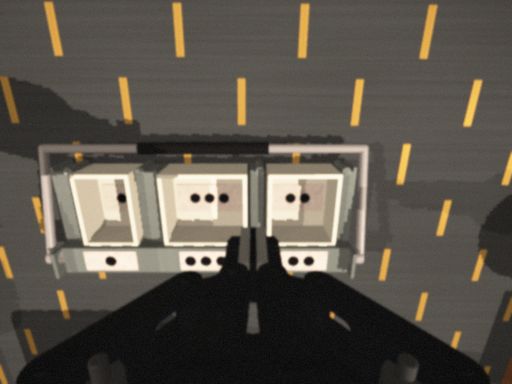

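```bash
python3 - <<'E'
from h import *
c=load("kmid")
for f in(140,150,160,170,180): 
    a=np.radians(f);print(f,proj(c,rk(.085+.104*np.cos(a),-.034,.045+.104*np.sin(a))).round(0))
o=down(np.pi+RY); V=-.03
def at(f,du,dz): a=np.radians(f); return rk(.085+.104*np.cos(a)+du,V,.045+.104*np.sin(a)+dz)
robot.movep(at(150,-.004,.06),o)
for f in (150,160,170,180,187):
    robot.move_linear(at(f,-.003,.0305),feed=.15); print(f,F())
for dz in (.036,.032,.029,.026,.023,.020):
    robot.move_linear(at(192.8,-.002,dz),feed=.05); print(dz,F())
    if F()[2]>14: break
p=robot.state()["position"]; robot.move_linear((p[0],p[1],.17),feed=.25); robot.movep((.47,-.034,.27),o);print(robot.state()["time"])
wrist("fin")
E
```

```text
140 [[182. 210.]]
150 [[186. 187.]]
160 [[190. 170.]]
170 [[195. 158.]]
180 [[199. 151.]]
150 [-0.2  0.9  0.4]
160 [ 0.2 -0.9 -0.4]
170 [ 0.1  0.4 -0.4]
180 [0.5 0.8 0.1]
187 [-0.1  1.   0.5]
0.036 [-0.  -1.   0.5]
0.032 [ 0.5 -0.3 -0.8]
0.029 [-3.6 -0.1  8.8]
0.026 [-10.4   1.6  28.4]
56.4917
```

View pics/fin.png

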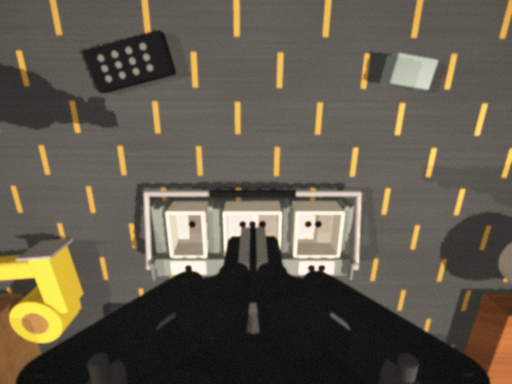

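```bash
python3 - <<'E'
from h import *
c=load("fin")
for f in(180,186,192.8):
    a=np.radians(f);print(f,proj(c,rk(.085+.104*np.cos(a),-.034,.045+.104*np.sin(a))).round(1))
g=cv2.cvtColor(c["img"],cv2.COLOR_BGR2GRAY)[180:206,230:270].mean(1);print(g.round())
print(robot.sign_off())
E
```

```text
180 [[252.1 197.8]]
186 [[252.1 195.3]]
192.8 [[252.1 193.6]]
[ 99.  91.  77.  65.  60.  58.  54.  56.  61.  59.  42.  30.  32.  34.
  37.  37.  42.  51.  62.  72.  90. 116. 135. 141. 142. 142.]
the job is handed in; nothing more can be done
None
```

I put each box in the bay matching its dots, pushed it home against the back, swung the keeper bar fully down onto its stop, and handed the job in at about 56 s of the 72 s allowed.

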